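# Tilt test of an incubated gel tube

### The arm

A 6-joint arm with a two-finger parallel gripper is mounted at the origin on a cart in front of the work surface, level with it; the furniture and walls round the work are solid. World frame = base frame: x ahead of the robot, y to its left, z up, the work surface at z = 0. Lengths are in m, angles in rad, forces in N, time in s.
With the tool pointing down it reaches from about 0.25 to 0.725 m from the base axis. Payload 9.7 kg.
Tool frame: the origin (TCP) lies midway between the tips of the shut fingers; the grasp point (between the pads) lies 19 mm behind it; z points along the fingers, y is the line along which they close (so a half turn about z gives the same grasp; the last joint's range is limited). The gripper opens to 85 mm and grips with 20 to 120 N. Pads are 22 mm wide; open, the fingers measure 114 mm over their backs; the gripper's body (76 mm by 85 mm) begins 54 mm behind the grasp point. The pads swing forward as they close: fully open they stand 13 mm farther back than shut.
Start: joints at [1.172, 0.087, 0.176, 1.66, 0, 1.571], TCP at [0.214, 0.507, 0.231] pointing down, gripper open.
Joint ranges: [-3.13, 3.13], [-0.85, 1.81], [-1.15, 1.24], [-2.2, 2.28], [-1.44, 1.52], [-3.14, 3.14]. Speed limits (rad/s): [2.22, 2.22, 2.57, 3.14, 3.14, 3.14].

### API

Orientations are given as a 3x3 rotation matrix whose columns are the frame's x, y, z axes.
In Python, from cell import arm, fingers, optics, ticket, finder gives the robot as it stands. The module is installed in compiled form; this text tells all that it offers. Calls block until the motion is done:
- arm.move_ptp(position, orientation): joint-space move of the TCP to a pose.
- arm.line_to(position, feed=0.15, frame=None): straight line of the TCP; frame=None keeps the orientation; feed is the mean speed in m/s.
- arm.move_j(angles): joint-space move.
- fingers.command_gripper(opening): finger opening in m; the grip force is fixed at half the most; returns when the fingers have stopped.
- arm.wait(seconds).
- arm.ik(position, orientation): joint angles nearest the present ones, or None.
- arm.get_obs(): the state.
- optics.capture(name): name is "scene" or "side" or "wrist"; returns the picture (480x640x3 uint8, red, green, blue); there is no depth.
- optics.camera_info(name): a dict with "fx", "fy", "cx", "cy" (pixels), "pose" (4x4, takes a point from camera to world coordinates); the wrist camera has in their place "mount" (4x4, takes a point from camera to tool coordinates, whose origin is the TCP and whose axes are the flange's). Camera axes: x right, y up, looking along -z (the intrinsics and any distortion apply to the point x, -y, -z); pixel columns grow to the right and rows downward; lengths in m; the calibration is good to about 2 mm. The wrist camera is an equidistant fisheye: a pixel r from the principal point sees the ray r / f radians off the axis. A picture is of the moment at which its call begins: read the wrist's pose just before it. camera_info takes no time and is no camera call.
A pose or a line that the arm cannot do raises arm.MotionError and nothing moves.
- ticket.sign_off(): hands the job in; it is judged then, once.
Trained networks look in the newest picture that a camera, given by its name, has taken for a name from the list of things; names that differ only in an ending like _2 or _b are one class to them, and where a whole thing is asked for, a point or a joint stands for the part that bears it (a point fixed in the world has none). Each returns a list of dicts, best first, with "confidence" (0 to 1); they miss things now and then, are a little off and sometimes report something else, mostly with a low value. They report only what shows in the picture. A call takes as long as a camera call.
- finder.search_frame(thing, camera): "location" ([x, y, z] in m, in world coordinates, good to about 4 mm: the middle of the surface that is visible of it).
The state is a dict: "time_s": time; "q": joint angles; "qvel": joint speeds; "joint_efforts": joint torques, N m; "tcp_pos": TCP position; "eef_rot": TCP orientation; "contact_force": force on the tool from outside, world axes, zero at the start; "wrist_torque": the same for the moment, N m; "gripper_width": finger opening in m; "grasp_force": force on a finger pad.
Only numpy, scipy, OpenCV 4.12 (cv2) and the standard library are available. Lean on these libraries where they do the work, as an engineer would, in place of code of your own. Each camera call takes 0.05 s, during which the arm holds its last target. There are 200 camera calls.

### The job

The green-capped tube in the white heated shaker has had its time. Swing the hold-down bar up and fully back by its red knob, draw the green-capped tube straight up out of its well, then tip it over until it lies level, so that one can read whether the gel has set. Finish while still holding it like that, level and still, with the whole tube at least 20 cm above the worktop and clear of everything else; leave the bar up, the two orange-capped tubes in their wells and the other things where they are.

Things in the scene. Friction and masses are not known exactly. Their poses are not given: they have to be found in the camera images.
- shaker: White three-place heated tube shaker, fixed, 156 deep x 200 wide x 166 mm high overall, housing with its dial to 70 mm. Origin: centre of its underside, on the worktop; x runs from its front (sloping black control panel, robot side) to its back, y along the row of wells, z up. Grey head with the hold-down's hinge at the back: x 41 to 75 mm, 70 mm wide, to z = 166 mm.
- block (a point): Centre of the top face of the shaker's aluminium block (shaker's frame: x = -10, z = 80 mm; axes as the shaker's), 56 x 158 mm, with three upright round wells, 19 mm diameter, 45 mm deep (floor at z = 35 mm), in a row along y at -55, 0 and +55 mm from this point.
- hold_down (a joint): Hinge of the hold-down bar, rad: 0 = down, rubber pads just over the three caps; grows as the knob end swings up and back; 1.57 = upright; stop at 1.75. Stiff: takes 2 to 3 N at the knob and stays where it is left. Axis level, along the shaker's y, at its x = 56, z = 151 mm. The bar is 136 mm long along y, 66 mm from the hinge.
- knob (a point): Centre of the red barrel-shaped knob at the front end of the hold-down lever: 18 mm diameter, 18 mm long along the hinge axis (flat ends, to be pinched across from above at any lever angle), 114 mm from the hinge; with the bar down it is 113 mm ahead of the hinge and 14 mm higher.
- hold_down_pivot (a point): Middle of the hinge axis of the hold-down bar (its axes: those of the bar; y is the hinge axis).
- green_tube: Screw-cap tube with the green cap and tapered tip, 107 mm long, 17 mm diameter, cap 21 mm; about 20 g. Origin: its tip; z along the tube to the cap. It stands in one of the three wells, tip on the well floor, 62 mm of it showing above the block.
- green_cap (a point): Middle of the top of the green cap, 107 mm from the tip.
- orange_tube_a: Like tube with an orange cap, in another well; stays there. Origin: its tip, z to the cap.
- orange_tube_b: Like tube with an orange cap, in another well; stays there. Origin: its tip, z to the cap.
- timer: White kitchen-type timer lying on the worktop, 66 x 62 x 18 mm; bystander. Origin: centre of its underside.
- reagent_bottle: Small reagent bottle with green lid, 44 mm diameter, 85 mm high; bystander. Origin: centre of its underside.
- blue_marker: White marker pen with blue cap lying behind the shaker, 134 mm long, 14 mm thick; bystander. Origin: under its middle, length along its y.

How it is judged:
By the outcome, as a careful person would: the job done as asked, in the order asked, and still so for the second after the job is handed in, while the arm keeps its last pose, push and grip.
It also fails if it takes over 48 s, if anything falls off the work surface, if the arm or the gripper's body presses on something with over 40 N, if the wrist force passes 120 N, or if a joint passes its speed limit or range.

## Working session

There is one attempt and no reset: what is moved stays moved. The work goes in short steps, each a Python script; the robot and the scene stay as the last script left them, time stands still between calls to the robot, and variables do not carry over. Pictures are saved under pics/ and viewed, at most 10 in all, crops included, and the job is handed in when it is done.

```bash
mkdir -p pics; python3 - <<'E'
from cell import arm, fingers, optics, ticket, finder
import cv2, numpy as np
for c in ["scene","side"]:
    im=optics.capture(c); cv2.imwrite(f"pics/{c}0.png",im[:,:,::-1])
    i=optics.camera_info(c); print(c,i["fx"],i["cx"],i["cy"],np.round(i["pose"],3).tolist(),[k for k in i])
    for t in ["shaker","block","knob","hold_down_pivot","green_tube","green_cap","orange_tube_a","timer","reagent_bottle","blue_marker"]:
        print(t,[(np.round(d["location"],3).tolist(),round(d["confidence"],2)) for d in finder.search_frame(t,c)[:3]])
print(arm.get_obs()["time_s"])
E
```

```text
scene 451.57328707855476 326.41697280997465 240.24495161777307 [[0.737, 0.276, -0.618, 0.023], [-0.676, 0.306, -0.67, -0.388], [0.005, 0.911, 0.412, 0.47], [0.0, 0.0, 0.0, 1.0]] ['fx', 'fy', 'cx', 'cy', 'pose']
shaker [([0.466, -0.023, 0.059], 0.82)]
block [([0.468, -0.021, 0.062], 0.89)]
knob [([0.495, -0.002, 0.154], 0.63)]
hold_down_pivot [([0.489, -0.005, 0.156], 0.94)]
green_tube [([0.494, -0.058, 0.115], 0.82)]
green_cap [([0.496, -0.06, 0.114], 0.56), ([0.464, -0.02, 0.06], 0.41)]
orange_tube_a [([0.484, 0.052, 0.115], 0.67), ([0.489, -0.009, 0.114], 0.67)]
timer [([0.411, 0.306, 0.02], 0.67)]
reagent_bottle [([0.517, 0.352, 0.05], 0.88)]
blue_marker [([0.719, -0.008, 0.007], 0.59)]
side 617.5228796956171 325.20174517339126 244.59596098915816 [[-0.757, 0.356, -0.548, -0.095], [-0.653, -0.439, 0.617, 0.907], [-0.021, 0.825, 0.565, 0.783], [0.0, 0.0, 0.0, 1.0]] ['fx', 'fy', 'cx', 'cy', 'pose']
shaker [([0.445, -0.003, 0.062], 0.65)]
block [([0.442, -0.005, 0.058], 0.74)]
knob []
hold_down_pivot []
green_tube [([0.494, -0.045, 0.091], 0.56)]
green_cap [([0.497, -0.049, 0.095], 0.45)]
orange_tube_a [([0.486, 0.002, 0.096], 0.55)]
timer [([0.388, 0.322, 0.016], 0.84), ([0.494, -0.052, 0.091], 0.51), ([0.709, 0.045, 0.013], 0.37)]
reagent_bottle [([0.512, 0.377, 0.052], 0.69), ([0.442, -0.002, 0.059], 0.44)]
blue_marker []
1.1
```

View pics/scene0.png

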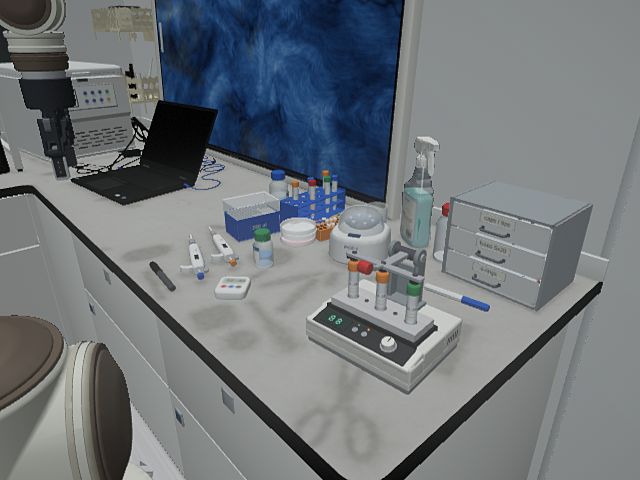

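View pics/side0.png

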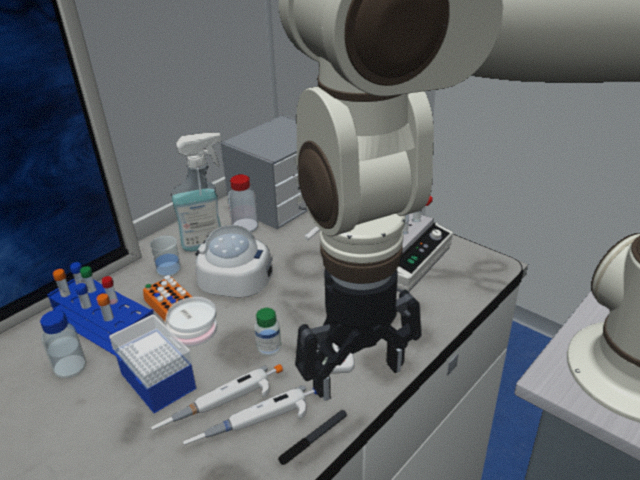

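The shaker is at the right of the scene view. The green cap is in the -y well at about (414,288), the orange caps at (354,266) and (382,275), and the red knob at (365,267). The arm hides the shaker in the side view. Next I'll move the wrist camera over it.

```bash
python3 - <<'E'
from cell import arm, fingers, optics, ticket, finder
import cv2, numpy as np
o=arm.get_obs(); print(np.round(o["eef_rot"],3).tolist(), o["contact_force"])
i=optics.camera_info("wrist"); print({k:(np.round(v,4).tolist()) for k,v in i.items()})
R=np.array([[1,0,0],[0,-1,0],[0,0,-1.]])
for RR in (R,R@np.diag([-1,-1,1])):
    print(arm.ik([0.40,0,0.33],RR), arm.ik([0.58,0,0.25],RR))
q=[arm.ik([0.40,0,0.33],RR) for RR in (R,R@np.diag([-1,-1,1]))]
q=[(x,RR) for x,RR in zip(q,(R,R@np.diag([-1,-1,1]))) if x is not None]
q.sort(key=lambda t:np.abs(t[0][5]))
arm.move_ptp([0.40,0,0.33],q[0][1]); 
o=arm.get_obs()
im=optics.capture("wrist"); cv2.imwrite("pics/wrist1.png",im[:,:,::-1]); np.savez("w1.npz",p=o["tcp_pos"],R=o["eef_rot"])
for t in ["shaker","block","knob","hold_down_pivot","green_tube","green_cap","orange_tube_a"]:
    print(t,[(np.round(d["location"],3).tolist(),round(d["confidence"],2)) for d in finder.search_frame(t,"wrist")[:3]])
print(o["tcp_pos"],np.round(o["eef_rot"],3).tolist(),o["time_s"])
E
```

```text
[[-0.922, 0.388, -0.0], [0.388, 0.922, -0.0], [-0.0, -0.0, -1.0]] [-0.20729269 -0.08263132  0.57166039]
{'fx': 371.6483, 'fy': 371.6483, 'cx': 320.0326, 'cy': 236.2824, 'mount': [[0.0001, 0.9661, 0.2581, 0.0655], [1.0, -0.0004, 0.0011, 0.0017], [0.0011, 0.2581, -0.9661, -0.1429], [0.0, 0.0, 0.0, 1.0]]}
[ 0.         -0.20357551  0.09657203  1.87094386  0.         -3.14159265] [ 0.          0.16908612  0.30328903  1.70499923  0.         -3.14159265]
[ 0.         -0.20357551  0.09657203  1.87094386  0.          0.        ] [0.         0.16908612 0.30328903 1.70499923 0.         0.        ]
shaker [([0.481, 0.002, 0.068], 0.8)]
block [([0.485, 0.006, 0.065], 0.68)]
knob [([0.491, 0.003, 0.157], 0.62)]
hold_down_pivot [([0.491, 0.0, 0.155], 0.62)]
green_tube [([0.493, -0.052, 0.116], 0.78)]
green_cap [([0.492, -0.051, 0.118], 0.57)]
orange_tube_a [([0.49, 0.006, 0.133], 0.68), ([0.484, 0.05, 0.119], 0.65), ([0.485, 0.005, 0.066], 0.62)]
[0.40012122 0.00042179 0.32981718] [[-1.0, -0.0, -0.0], [-0.0, 1.0, 0.0], [0.0, 0.0, -1.0]] 3.0833
```

View pics/wrist1.png

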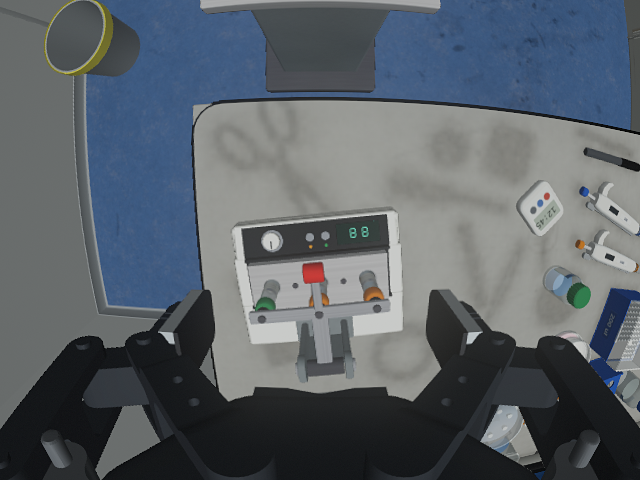

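The wrist view shows the knob at (314,272), the bar ends at (249,319) and (389,309), and the green cap at about (264,302). The shaker is yawed a few degrees. I'll compute positions with the fisheye model.

```bash
cat > h.py <<'E'
import numpy as np, cv2
from cell import arm, fingers, optics, ticket, finder
def ray(px,p,R):
    i=optics.camera_info("wrist"); M=i["mount"]
    u=np.array([(px[0]-i["cx"])/i["fx"],(px[1]-i["cy"])/i["fy"]]); th=np.linalg.norm(u); u=u/th*np.sin(th)
    d=np.array([u[0],-u[1],-np.cos(th)])
    return p+R@M[:3,3], R@M[:3,:3]@d
def at_z(px,z,p,R):
    c,d=ray(px,p,R); return c+d*(z-c[2])/d[2]
def blob(im,lo,hi,box):
    h=cv2.cvtColor(im,cv2.COLOR_RGB2HSV); m=cv2.inRange(h,np.array(lo),np.array(hi))
    x0,y0,x1,y1=box; k=np.zeros_like(m); k[y0:y1,x0:x1]=m[y0:y1,x0:x1]
    ys,xs=np.nonzero(k); return (xs.min()+xs.max())/2,(ys.min()+ys.max())/2,len(xs),(xs.min(),xs.max(),ys.min(),ys.max())
E
python3 - <<'E'
from h import *
d=np.load("w1.npz"); p,R=d["p"],d["R"]
im=cv2.imread("pics/wrist1.png")[:,:,::-1].copy()
k=blob(im,(0,150,80),(4,255,255),(295,250,335,295)); print(k)
print("knob",at_z(k[:2],.165,p,R))
for n,q,z in [("barL",(249,319),.158),("barR",(389,309),.158),("baseL",(233,227),.05),("baseR",(397,210),.05)]: print(n,at_z(q,z,p,R))
g=blob(im,(50,100,30),(85,255,255),(245,280,290,320)); print(g, at_z(g[:2],.135,p,R))
cv2.imwrite("pics/crop1.png",cv2.resize(im[200:400,215:415,::-1],(800,800))[:600])
E
```

```text
(np.float64(313.0), np.float64(272.5), 373, (np.int64(303), np.int64(323), np.int64(263), np.int64(282)))
knob [ 0.45039764 -0.00438499  0.165     ]
barL [ 0.50151132 -0.06643255  0.158     ]
barR [0.49053003 0.06728345 0.158     ]
baseL [ 0.43658281 -0.1019554   0.05      ]
baseR [0.41595982 0.09206511 0.05      ]
(np.float64(264.5), np.float64(304.5), 118, (np.int64(255), np.int64(274), np.int64(300), np.int64(309))) [ 0.49656148 -0.05418934  0.135     ]
```

View pics/crop1.png

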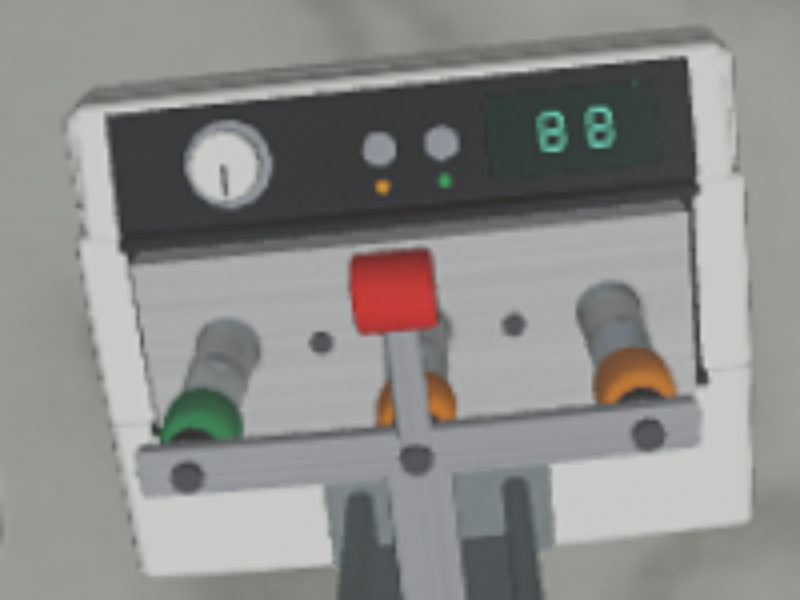

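```bash
cat >> h.py <<'E'
YAW=np.radians(5.0); c,s=np.cos(YAW),np.sin(YAW)
RS=np.array([[c,-s,0],[s,c,0],[0,0,1]])
ORG=np.array([.4504,-.0044,0])-RS@[-.057,0,0]
W=lambda x,y,z: ORG+RS@[x,y,z]
RD=RS@np.diag([-1.,1,-1])
def knob(a):
    t=np.arctan2(14,113)+a; r=.11386
    return W(.056-r*np.cos(t),0,.151+r*np.sin(t))
def st(tag):
    o=arm.get_obs(); print(tag,round(o["time_s"],2),np.round(o["tcp_pos"],4),"F",np.round(o["contact_force"],1),"w",round(o["gripper_width"],4),"g",round(float(np.max(o["grasp_force"])),1)); return o
GP=np.array([0,0,-.019])
E
python3 - <<'E'
from h import *
A=np.linspace(0,1.75,9)
print(ORG,[arm.ik(knob(a)+GP,RD) is not None for a in A], arm.ik(knob(1.75)+[0,0,.1],RD) is not None)
fingers.command_gripper(.05)
arm.move_ptp(knob(0)+[0,0,.06],RD); arm.line_to(knob(0)+GP,feed=.12); st("at")
fingers.command_gripper(0.0); st("grip")
for a in A[1:]:
    arm.line_to(knob(a)+GP,feed=.1); st(round(a,2))
E
```

```text
[0.5071831  0.00056788 0.        ] [True, True, True, True, True, True, True, True, True] True
at 5.28 [ 0.4508 -0.0044  0.1472] F [-0.3 -0.6 -0.2] w 0.0498 g 0.0
grip 5.67 [ 0.4508 -0.0053  0.1466] F [ 0.2 -5.7  2.4] w 0.0169 g 58.4
0.22 6.07 [ 0.4564 -0.0047  0.1704] F [ 1.4 -5.2 -2.5] w 0.0167 g 59.3
0.44 6.47 [ 0.4671 -0.0036  0.1924] F [ 1.5 -5.9 -2.7] w 0.0172 g 59.6
0.66 6.87 [ 0.4822 -0.002   0.2115] F [ 2.8 -5.4 -3.7] w 0.0167 g 59.5
0.88 7.27 [ 5.013e-01 -1.000e-04  2.270e-01] F [ 2.8 -3.8 -6.9] w 0.017 g 59.2
1.09 7.67 [0.5233 0.0021 0.2383] F [ 1.9 -1.2 -9.7] w 0.0172 g 58.8
1.31 8.07 [0.5474 0.0046 0.2446] F [-0.7  1.8 -9.4] w 0.0166 g 58.6
1.53 8.47 [0.5722 0.007  0.2456] F [-2.8  5.2 -6.2] w 0.0167 g 58.6
1.75 8.87 [0.5965 0.0095 0.2413] F [-2.9  6.8 -3.7] w 0.0169 g 58.4
```

```bash
sed -i 's/radians(5.0)/radians(5.7)/; s/-.0044,0/-.0053,0/' h.py; python3 - <<'E'
from h import *
for a in (1.77,1.80):
    arm.line_to(knob(a)+GP,feed=.05); st(a)
fingers.command_gripper(.05); 
o=st("rel"); arm.line_to(o["tcp_pos"]+[0,0,.08],feed=.15)
# look from robot side at the raised bar and caps
P=W(-.12,-.03,.32); arm.move_ptp(P,RD); o=st("look")
im=optics.capture("wrist"); cv2.imwrite("pics/wrist2.png",im[:,:,::-1]); np.savez("w2.npz",p=o["tcp_pos"],R=o["eef_rot"])
for t in ["green_cap","green_tube","orange_tube_a","knob"]:
    print(t,[(np.round(d["location"],3).tolist(),round(d["confidence"],2)) for d in finder.search_frame(t,"wrist")[:3]])
print(W(-.01,-.055,.142))
E
```

```text
1.77 9.12 [0.5983 0.0098 0.2408] F [-4.3  2.2 -0.7] w 0.0168 g 59.0
1.8 9.37 [0.6018 0.0101 0.2396] F [-3.6  3.3  1.4] w 0.0169 g 58.9
rel 9.78 [0.6022 0.0096 0.2391] F [-0.3  0.5  0.3] w 0.05 g 0.0
look 11.34 [ 0.3913 -0.0413  0.3196] F [-0.5 -0.   0.4] w 0.0498 g 0.0
green_cap [([0.494, -0.054, 0.136], 0.6)]
green_tube [([0.494, -0.05, 0.135], 0.91)]
orange_tube_a [([0.489, 0.001, 0.134], 0.6)]
knob [([0.552, 0.006, 0.158], 0.56)]
[ 0.5026302  -0.05536003  0.142     ]
```

View pics/wrist2.png

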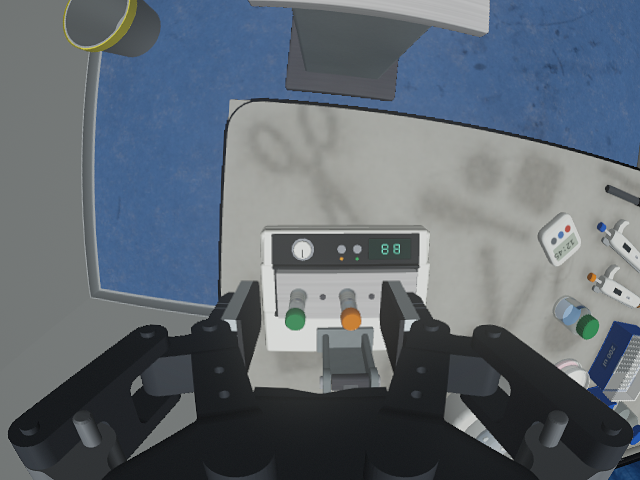

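The green cap is at (295,319) and one orange cap at (350,319). The other orange cap is behind the right finger, and the gripper body hides the bar. I'll check the bar from the scene camera and refine the cap position.

```bash
python3 - <<'E'
from h import *
d=np.load("w2.npz"); p,R=d["p"],d["R"]
im=cv2.imread("pics/wrist2.png")[:,:,::-1].copy()
for n,lo,hi,b in [("g",(50,100,30),(85,255,255),(275,295,315,340)),("o",(5,120,80),(20,255,255),(330,295,370,340))]:
    g=blob(im,lo,hi,b); print(n,g, at_z(g[:2],.135,p,R))
print(W(-.01,-.055,0),W(-.01,0,0))
s=optics.capture("scene"); print("knob",[(np.round(d["location"],3).tolist(),round(d["confidence"],2)) for d in finder.search_frame("knob","scene")])
cv2.imwrite("pics/scene2.png",cv2.resize(s[200:400,280:480,::-1],(600,600),interpolation=cv2.INTER_CUBIC))
i=optics.camera_info("scene"); P=np.linalg.inv(i["pose"])
for a in (1.5,1.65,1.75):
    q=P@np.append(knob(a),1); print(a,np.round([i["cx"]+i["fx"]*q[0]/-q[2],i["cy"]-i["fy"]*q[1]/-q[2]],1))
h=blob(s,(0,150,80),(4,255,255),(370,215,430,265)) ; print(h)
E
```

```text
g (np.float64(294.5), np.float64(320.5), 278, (np.int64(285), np.int64(304), np.int64(312), np.int64(329))) [ 0.5021991  -0.05435092  0.135     ]
o (np.float64(350.5), np.float64(318.5), 356, (np.int64(341), np.int64(360), np.int64(308), np.int64(329))) [0.49449565 0.00057665 0.135     ]
[ 0.5026302  -0.05536003  0.        ] [ 0.49716761 -0.00063197  0.        ]
knob [([0.57, 0.004, 0.214], 0.79)]
1.5 [414.9 184.6]
1.65 [420.6 183.6]
1.75 [424.1 183.8]Traceback (most recent call last):
  File "<stdin>", line 12, in <module>
  File "h.py", line 13, in blob
    ys,xs=np.nonzero(k); return (xs.min()+xs.max())/2,(ys.min()+ys.max())/2,len(xs),(xs.min(),xs.max(),ys.min(),ys.max())
                                 ~~~~~~^^
    return umr_minimum(a, axis, None, out, keepdims, initial, where)
ValueError: zero-size array to reduction operation minimum which has no identity
```

View pics/scene2.png

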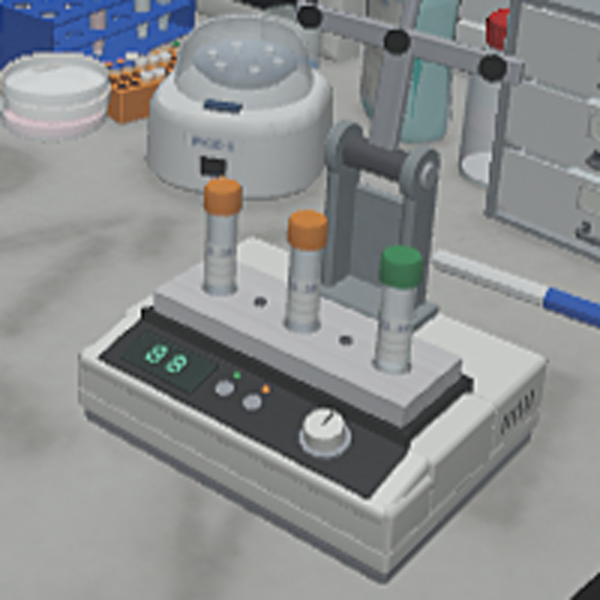

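The bar is up, the wells are uncovered and all three tubes are standing. Next I'll measure the knob angle, then grip the green cap and draw the tube up.

```bash
python3 - <<'E'
from h import *
s=optics.capture("scene"); h=cv2.cvtColor(s,cv2.COLOR_RGB2HSV); m=(cv2.inRange(h,(0,150,70),(5,255,255))|cv2.inRange(h,(176,150,70),(180,255,255)))[165:215,395:450]
ys,xs=np.nonzero(m); print("knob px",395+np.array([xs.min(),xs.max()]),165+np.array([ys.min(),ys.max()]),len(xs))
RF=np.array([[0,0,1.],[0,1,0],[-1,0,0]])@np.eye(3)   # tool z -> +x, x -> -z
RF=np.column_stack([[0,0,1.],[0,1.,0],[-1.,0,0]]); RF=np.column_stack([[0,0,1],[0,1,0],np.cross([0,0,1],[0,1,0])])
print(RF[:,2])
RF=np.column_stack([np.cross([0,1,0],[1,0,0]),[0,1,0],[1,0,0]]); print(RF.tolist())
T=np.array([.5024,-.0550,.113])
for q in (T,T+[0,0,.27]): print(arm.ik(q,RD))
for q in ([.5,-.055,.38],[.45,-.055,.38],[.42,-.1,.38],[.45,-.1,.33]): print(q,arm.ik(q,RF))
fingers.command_gripper(.04)
arm.move_ptp(T+[0,0,.09],RD); arm.line_to(T,feed=.1); st("at")
fingers.command_gripper(0.0); st("grip")
arm.line_to(T+[0,0,.03],feed=.06); st("up"); arm.line_to(T+[0,0,.26],feed=.15); st("top")
E
```

```text
knob px [417 449] [177 214] 187
[-1  0  0]
[[0, 0, 1], [0, 1, 0], [-1, 0, 0]]
[-0.1090403  -0.03164683 -0.1734618   1.42898135  0.         -0.20852407]
[-0.1090403   0.09792589  0.49562473  1.96849516  0.         -0.20852407]
[0.5, -0.055, 0.38] None
[0.45, -0.055, 0.38] None
[0.42, -0.1, 0.38] None
[0.45, -0.1, 0.33] None
at 13.74 [ 0.5028 -0.055   0.1137] F [-0.2 -1.  -0.1] w 0.0399 g 0.0
grip 14.07 [ 0.5029 -0.0551  0.1138] F [-0.2  0.5  5.7] w 0.0187 g 58.4
up 14.72 [ 0.5024 -0.055   0.143 ] F [-0.9  0.9 -0. ] w 0.0188 g 58.5
top 16.4 [ 0.5023 -0.055   0.3725] F [ 0.2  0.7 -0.5] w 0.0185 g 58.5
```

```bash
python3 - <<'E'
from h import *
from scipy.spatial.transform import Rotation as Ro
o=arm.get_obs(); q0=o["q"]; res=[]
for az in range(-180,180,30):
  for roll in range(0,360,45):
    z=np.array([np.cos(np.radians(az)),np.sin(np.radians(az)),0]); x0=np.array([0,0,-1.]); R=np.column_stack([x0,np.cross(z,x0),z])@Ro.from_euler('z',roll,degrees=True).as_matrix()
    for x in (.3,.4,.5,.6,.7):
      for y in (-.15,-.05,.15):
        for h in (.3,.4,.5):
          q=arm.ik([x,y,h],R)
          if q is not None: res.append((np.abs(q-q0).max(),az,roll,x,y,h,np.round(q,2).tolist()))
res.sort(key=lambda t:t[0]); print(len(res))
for r in res[:14]: print(r)
from collections import Counter; print(Counter((r[1],r[2]) for r in res))
E
```

```text
Traceback (most recent call last):
ValueError: time passes only in moves, steps and waits
```

```bash
python3 - <<'E'
from h import *
def Rz(az):
    z=np.array([np.cos(az),np.sin(az),0]); x=np.array([0,0,-1.]); return np.column_stack([x,np.cross(z,x),z])
n=0
try:
  for h in (.35,.45,.55):
    for x in (.5,.6,.7,.8):
      for az in (-8,):
        q=arm.ik([x*np.cos(np.radians(az)),x*np.sin(np.radians(az)),h],Rz(np.radians(az))); n+=1
        print(h,x,None if q is None else np.round(q,2))
except Exception as e: print(n,e)
st("now")
E
```

```text
0.35 0.5 None
0.35 0.6 None
0.35 0.7 [-0.14 -0.56 -0.95 -0.4   0.    0.  ]
0.35 0.8 [-0.14 -0.24 -0.75 -0.5   0.    0.  ]
0.45 0.5 None
0.45 0.6 None
0.45 0.7 [-0.14 -0.63 -0.79 -0.17  0.    0.  ]
0.45 0.8 [-0.14 -0.34 -0.61 -0.28  0.    0.  ]
0.55 0.5 None
0.55 0.6 None
0.55 0.7 [-0.14 -0.63 -0.6   0.03  0.    0.  ]
0.55 0.8 [-0.14 -0.36 -0.44 -0.07  0.    0.  ]
now 16.4 [ 0.5023 -0.055   0.3725] F [ 0.2  0.7 -0.5] w 0.0185 g 58.5
```

```bash
python3 - <<'E'
from h import *
i=optics.camera_info("scene"); P=i["pose"]
def ray0(u,v): return P[:3,:3]@np.array([(u-i["cx"])/i["fx"],-(v-i["cy"])/i["fy"],-1])
for n,b,t in [("spray",(416,243),(427,138)),("drawerFL",(443,265),(452,197)),("drawerFR",(537,304),(550,227)),("drawerBR",(580,265),(592,207)),("wallbase",(603,262),(603,262))]:
    d=ray0(*b); g=P[:3,3]-d*P[2,3]/d[2]; e=ray0(*t); k=np.hypot(*(g-P[:3,3])[:2])/np.hypot(*e[:2]); print(n,np.round(g,3),"top z",round(P[2,3]+k*e[2],3))
E
```

```text
spray [0.882 0.214 0.   ] top z 0.261
drawerFL [0.831 0.1   0.   ] top z 0.162
drawerFR [ 0.827 -0.117  0.   ] top z 0.16
drawerBR [ 1.062 -0.109  0.   ] top z 0.138
wallbase [ 1.117 -0.138  0.   ] top z -0.0
```

Nothing taller than 0.26 m is near x 0.70–0.80 at z 0.45, so I can tip the tube level there.

```bash
python3 - <<'E'
from h import *
az=np.radians(-8); z=np.array([np.cos(az),np.sin(az),0]); x=np.array([0,0,-1.]); R=np.column_stack([x,np.cross(z,x),z])
T=.71*z+[0,0,.45]
q0=np.array(arm.get_obs()["q"]); q1=np.array(arm.ik(T,R)); print(np.round(q1,3))
for f in (.3,.65,1): arm.move_j(q0+f*(q1-q0)); st(f)
arm.wait(.5); o=st("end"); print(np.round(o["eef_rot"],3).tolist(),np.abs(o["qvel"]).max())
for c in ("wrist","scene"):
    im=optics.capture(c); cv2.imwrite(f"pics/{c}3.png",im[:,:,::-1])
    for t in ("green_tube","orange_tube_a","knob"): print(c,t,[(np.round(d["location"],3).tolist(),round(d["confidence"],2)) for d in finder.search_frame(t,c)[:3]])
E
```

```text
[-0.14  -0.597 -0.777 -0.18   0.     0.   ]
0.3 17.06 [ 0.6394 -0.0759  0.3368] F [ 0.8  0.4 -0.8] w 0.0187 g 58.5
0.65 17.8 [ 0.7308 -0.0947  0.3729] F [-0.4 -0.2  0.6] w 0.0188 g 58.5
1 18.54 [ 0.7037 -0.0988  0.4507] F [ 0.3 -0.2  0. ] w 0.0186 g 58.5
end 19.04 [ 0.7032 -0.0988  0.4499] F [0.6 0.6 0.3] w 0.0188 g 58.5
[[-0.0, 0.139, 0.99], [0.0, 0.99, -0.139], [-1.0, -0.0, -0.0]] 0.0033435740625856578
wrist green_tube [([0.677, -0.097, 0.44], 0.73)]
wrist orange_tube_a []
wrist knob []
scene green_tube [([0.743, -0.109, 0.448], 0.73)]
scene orange_tube_a [([0.482, 0.049, 0.116], 0.72), ([0.742, -0.108, 0.447], 0.72), ([0.488, -0.008, 0.113], 0.62)]
scene knob [([0.568, 0.005, 0.213], 0.95)]
```

View pics/wrist3.png

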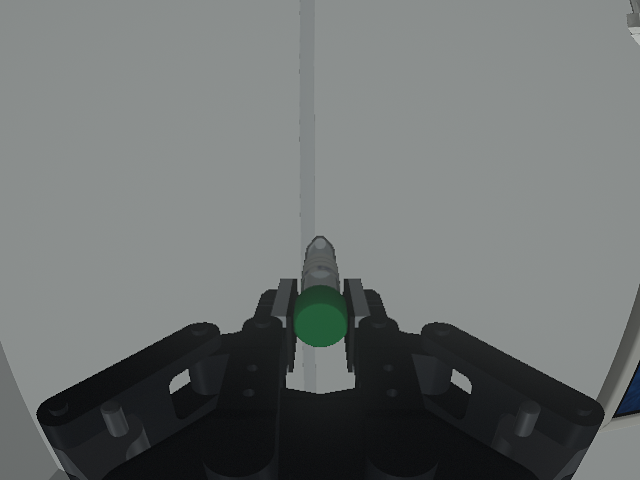

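View pics/scene3.png

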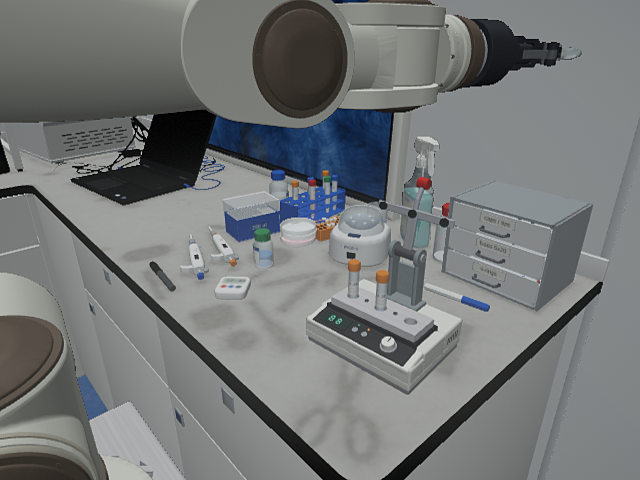

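The scene view shows the knob at (424,182), matching the projection for 1.75 rad. Both orange tubes are in place and the green tube is held out level. I'll check its tilt within the grip using the wrist pixels: cap face about (320,318), tip about (320,241).

```bash
python3 - <<'E'
from h import *
i=optics.camera_info("wrist"); M=np.linalg.inv(i["mount"])
def px(t):
    p=M@np.append(t,1); v=np.array([p[0],-p[1]]); r=np.linalg.norm(v); return np.array([i["cx"],i["cy"]])+i["fx"]*np.arctan2(r,-p[2])*v/r
for tilt in (-5,0,5):
    a=np.radians(tilt); ax=np.array([np.sin(a),0,np.cos(a)]); g=np.array([0,0,-.019])
    print(tilt,"tip",np.round(px(g+ax*.097),1),"captop",np.round(px(g-ax*.010),1),"cap edge",np.round(px(g-ax*.010+[.0105,0,0]),1),np.round(px(g-ax*.010-[.0105,0,0]),1))
im=cv2.imread("pics/wrist3.png")[:,:,::-1].copy(); print(blob(im,(50,100,30),(85,255,255),(285,270,360,360)))
cv2.imwrite("pics/crop3.png",cv2.resize(im[215:365,245:395,::-1],(600,600),interpolation=cv2.INTER_CUBIC))
E
```

```text
-5 tip [317.3 259.3] captop [315.1 331. ] cap edge [315.  303.9] [315.3 356. ]
0 tip [317.3 246.2] captop [315.2 333.2] cap edge [315.  306.3] [315.3 358.1]
5 tip [317.2 233.1] captop [315.2 335.3] cap edge [315.  308.5] [315.3 360. ]
(np.float64(320.0), np.float64(316.0), 2727, (np.int64(293), np.int64(347), np.int64(286), np.int64(346)))
```

View pics/crop3.png

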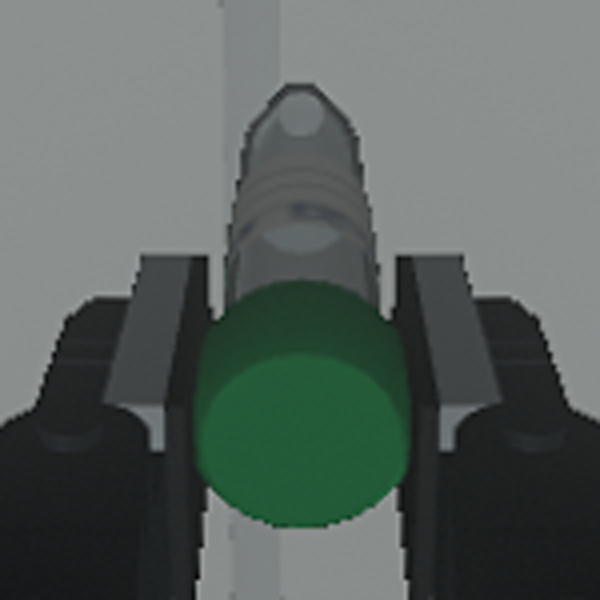

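The cap face centre (320,325) and tip (320,242) agree with an in-grip tilt of under about 1°, so the tube is level. I'm handing in the job.

```bash
python3 - <<'E'
from h import *
st("end"); print(ticket.sign_off())
E
```

```text
end 19.44 [ 0.7031 -0.0988  0.45  ] F [-0.6  0.2 -0.1] w 0.0189 g 58.5
the job is handed in; nothing more can be done
None
```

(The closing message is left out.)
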